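Used teaspoon through the flap of the spoon drop

ROBOT

A 6-joint arm with a two-finger parallel gripper is mounted at the origin on a cart in front of the work surface, level with it; the furniture and walls round the work are solid. World frame = base frame: x ahead of the robot, y to its left, z up, the work surface at z = 0. Lengths are in m, angles in rad, forces in N, time in s.
With the tool pointing down it reaches from about 0.25 to 0.725 m from the base axis. Payload 4 kg.
Tool frame: the origin (TCP) lies midway between the tips of the shut fingers; the grasp point (between the pads) lies 19 mm behind it; z points along the fingers, y is the line along which they close (so a half turn about z gives the same grasp; the last joint's range is limited). The gripper opens to 85 mm and grips with 20 to 120 N. Pads are 22 mm wide; open, the fingers measure 114 mm over their backs; the gripper's body (76 mm by 85 mm) begins 54 mm behind the grasp point. The pads swing forward as they close: fully open they stand 13 mm farther back than shut.
Start: joints at [1.191, 0.241, 0.005, 1.335, 0, 1.571], TCP at [0.185, 0.464, 0.231] pointing down, gripper open.
Joint ranges: [-2.72, 2.72], [-1.05, 1.87], [-1.09, 1.28], [-1.99, 2.15], [-1.42, 1.44], [-3.14, 3.14]. Speed limits (rad/s): [2.79, 2.79, 3.14, 3.14, 3.14, 3.14].

INTERFACE

Orientations are given as a unit quaternion [x, y, z, w].
In Python, from workcell import monitor, vision, job gives the robot as it stands.
- The arm moves only by the tool move_arm, never from a script. Its argument "moves" is a list that holds one entry, the list of rows, each a list of 5 numbers: the shift along the world's x, y, z in m, then the turn about the world's z in degrees, then the opening in per cent of the stroke, from 0 (shut) to 100 (fully open). In form: [[[x, y, z, turn, gripper], ...]]. A call has 1 to 5 rows; each row is the pose to reach, as a shift and turn from the pose commanded when the call began; what a row does not reach only later rows make up. A row lasts 1/8 s, in which the tool goes at most 62.5 mm and 10.7 degrees, less where a joint would pass 70% of its speed; a pose out of reach is approached as far as the arm can. A call with a gripper value outside its range is refused whole. The fingers move at their own pace and stop on an object; the grip force is fixed at half the most. Time passes only in rows, so rows that repeat a pose let the fingers close. It gives the time, the measured TCP pose, the force, the opening and the grip force at its end, in the units of the state.
- monitor.get_obs(): the state, without advancing time (a new reading comes with each control period).
- vision.camera(name): name is "scene" or "top" or "wrist"; returns a dict with "color" (480x640x3 uint8, red, green, blue), "camera_matrix" (3x3 intrinsics, pixels), "k1" (the pictures are not rectified: a ray, as slopes to the right and down, at radius r is drawn at 1 + k1 r^2 times it, then the intrinsics apply), "eye" and "attitude" of the camera in the world; the wrist camera has in their place "hand_eye" (4x4, takes a point from camera to tool coordinates, whose origin is the TCP and whose axes are the flange's). Camera axes: x right, y up, looking along -z (the intrinsics and any distortion apply to the point x, -y, -z); pixel columns grow to the right and rows downward; lengths in m; the calibration is good to about 2 mm. A picture is of the moment at which its call begins: read the wrist's pose just before it. There is no depth.
- job.job_done(): hands the job in; it is judged then, once.
The state is a dict: "clock": time; "joint_pos": joint angles; "joint_vel": joint speeds; "tau": joint torques, N m; "eef_pos": TCP position; "tool_rot": TCP orientation; "ft_force": force on the tool from outside, world axes, zero at the start; "ft_torque": the same for the moment, N m; "grip_width": finger opening in m; "grasp_force": force on a finger pad.
Only numpy, scipy, OpenCV 4.12 (cv2) and the standard library are available. Lean on these libraries where they do the work, as an engineer would, in place of code of your own. Each camera call takes 0.05 s, during which the arm holds its last target. There are 200 camera calls.

TASK

A used teaspoon lies on the tray of the steel spoon-drop box. Push the box's self-closing flap open with one finger and, while that finger holds it open, push the spoon off the tray through the opening with the other finger so that it drops into the box, then let the flap close. Only push the spoon, gently: do not pinch it, lift it or shove it up onto the shut flap, and leave the things around the box as they stand.

Things in the scene. Friction and masses are not known exactly. Their poses are not given: they have to be found in the camera images.
- spoon_drop: Heavy brushed-steel box for used spoons, 232 mm deep (x), 192 wide (y), 121 high; it does not move. Origin: centre of its underside on the worktop; x points from its front (clear drawer front with bow handle, facing the robot) to its back, z up. Top: level tray at z = 85 mm, x = -120 (open front edge) to +5 mm, 184 mm wide between 7 mm high side rims. Drawer floor inside: z = 12 mm.
- drop_mouth (a point): Middle of the tray's back edge, (5, 0, 85) mm in the box's frame. Behind it is the opening, 70 mm long in the box's x and 184 mm wide, closed by the flap and flanked by sloping 4 mm cheeks that stand up to 9 mm above the flap.
- flap_hinge (a point): Middle of the flap's hinge line, which runs along the box's y: (75, 0, 115) mm in the box's frame, so 70 mm behind the tray edge and 30 mm above the tray. Behind it lies a flat hood roof, top at z = 121 mm, to x = 112 mm.
- flap_pad (a point): Middle of the black ribbed push pad (40 x 70 mm) on the flap, 30 mm from the hinge along the flap; moves with it. A fingertip just above tray height, 15 to 30 mm in front of the hinge line, holds the flap open by about 0.6 to 0.2 rad and leaves the spoon room to fall between tray edge and finger.
- flap (a joint): Flap angle, rad: 0 shut, at most 1.0, grows as it is pushed down into the box. Steel sheet 75 mm long, 178 wide; shut, it slopes down from the hinge to the tray edge, 0.405 rad below level. A spring shuts it: about 1 N at the free edge, a few N nearer the hinge open it; a spoon's weight does not.
- spoon_center (a point): Centre of the used teaspoon, half-way up (6.5 mm above the tray at first). 133 mm long, 27 wide at the bowl, 13 high, slim purple handle, about 20 g, loose, lying flat; x along its length, z up. At first it lies crosswise on the tray, within 0.3 rad of parallel to the tray's back edge, its centre 40 to 75 mm in front of that edge.
- teaspoon_b: Another such teaspoon, clean, lying on the worktop in front of the box: leave it. Origin: centre of its underside.
- sugar_pot: Chrome sugar pot, 66 mm across, 67 mm high, on the worktop to the right of the box: leave it. Origin: centre of its underside.
- shot_glass_0: Shot glass, 49 mm across, 61 mm high, on the worktop to the right of the box: leave it. Origin: centre of its underside.
- filter_basket: Empty steel filter basket, a round cup 68 mm across and 28 mm high, on the worktop at the left, near the grinder: leave it. Origin: centre of its underside.
- timer: Small white kitchen timer, 58 x 62 x 21 mm, on the worktop at the right: leave it. Origin: centre of its underside.
- leveller: Steel coffee leveller, a disc 60 mm across and 34 mm high, on the worktop at the left: leave it. Origin: centre of its underside.
- spoon: The same used teaspoon; origin at the centre of its underside, axes as spoon_center.

How it is judged:
By the outcome, as a careful person would: the job done as asked, in the order asked, and still so for the second after the job is handed in, with the robot touching nothing.
It also fails if it takes over 42 s, if anything falls off the work surface, if the arm or the gripper's body presses on something with over 40 N, if the wrist force passes 120 N, or if a joint passes its speed limit or range.

## Working session

There is one attempt and no reset: what is moved stays moved. The work goes in short steps, Python scripts to look and compute and a tool call to move; the robot and the scene stay as the last step left them, time stands still between calls to the robot, and variables do not carry over. Pictures are saved under pics/ and viewed, at most 13 in all, crops included, and the job is handed in when it is done.

Besides the shell and the picture viewer there is one more tool, called after "Emit:" by a JSON object that holds its "fn" and its "kwargs". move_arm: Moves the arm, as the interface text tells. Its arguments: {"type":"object","properties":{"moves":{"type":"array","items":{"type":"array","items":{"type":"array","items":{"type":"number"}}}}},"required":["moves"]}

```bash
mkdir -p pics; cat > h.py <<'E'
import numpy as np,cv2
from workcell import monitor,vision,job
from scipy.spatial.transform import Rotation as R
def quat_or_mat(a):
    a=np.array(a,float)
    return R.from_quat(a).as_matrix() if a.size==4 else a.reshape(-1,a.shape[-1])[:3,:3]
def shot(n,f):
    o=monitor.get_obs();c=vision.camera(n);cv2.imwrite('pics/'+f,c['color'][:,:,::-1]);
    if n=='wrist':
        T=np.eye(4);T[:3,:3]=R.from_quat(o['tool_rot']).as_matrix();T[:3,3]=o['eef_pos'];T=T@np.array(c['hand_eye'])
        c['Rm'],c['e']=T[:3,:3],T[:3,3]
    else: c['Rm'],c['e']=quat_or_mat(c['attitude']),np.array(c['eye'])
    return c
def px2w(c,uv,z):
    K=np.array(c['camera_matrix']);d=(np.array(uv,float)-K[:2,2])/[K[0,0],K[1,1]];s=d.copy()
    for _ in range(20): s=d/(1+c['k1']*(s@s))
    r=c['Rm']@np.array([s[0],-s[1],-1]);return c['e']+r*(z-c['e'][2])/r[2]
def w2px(c,p):
    q=c['Rm'].T@(np.array(p)-c['e']);s=np.array([q[0],-q[1]])/-q[2];s=s*(1+c['k1']*(s@s))
    K=np.array(c['camera_matrix']);return s*[K[0,0],K[1,1]]+K[:2,2]
E
python3 - <<'E'
from h import *
import pickle
for n in('scene','top','wrist'):
    c=shot(n,n+'0.png');pickle.dump(c,open(n+'0.pkl','wb'));print(n,c['e'],c['camera_matrix'],c['k1'])
print(monitor.get_obs())
E
```

```text
scene [ 0.13353772 -0.93003633  0.83337175] [[488.49663152   0.         321.31047093]
 [  0.         488.49663152 232.54880373]
 [  0.           0.           1.        ]] -0.08263076048712525
top [ 0.34825631 -0.03866972  1.19157111] [[472.38677713   0.         321.38434044]
 [  0.         472.38677713 236.86763326]
 [  0.           0.           1.        ]] -0.020403409141127198
wrist [0.11582219 0.49170631 0.37302511] [[399.44801757   0.         319.57652101]
 [  0.         399.44801757 236.19348051]
 [  0.           0.           1.        ]] -0.02191275429849808
{'clock': 0.15, 'joint_pos': array([1.19102159e+00, 2.41257736e-01, 4.03129151e-03, 1.33525125e+00,
       3.54919163e-06, 1.57083354e+00]), 'joint_vel': array([-0.00135728,  0.00130527,  0.0043273 ,  0.00071917, -0.00113887,
        0.00064504]), 'tau': array([ 1.07915759e-03, -3.72635329e+01,  2.52638626e+01,  1.23701262e-02,
        3.10106577e-05, -1.35554821e-06]), 'eef_pos': array([0.18516877, 0.46390885, 0.23060769]), 'tool_rot': array([ 1.88766498e-01,  9.82021641e-01, -8.25240274e-04, -1.60404839e-04]), 'ft_force': array([ 0.4618198 ,  0.10479456, -0.55484031]), 'ft_torque': array([ 0.00185823,  0.01305329, -0.02242101]), 'grasp_force': 0.0, 'grip_width': 0.08542285192675259}
```

View pics/top0.png

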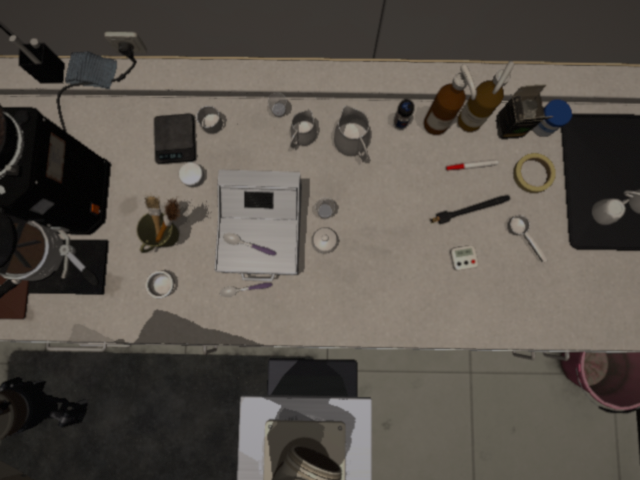

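View pics/scene0.png

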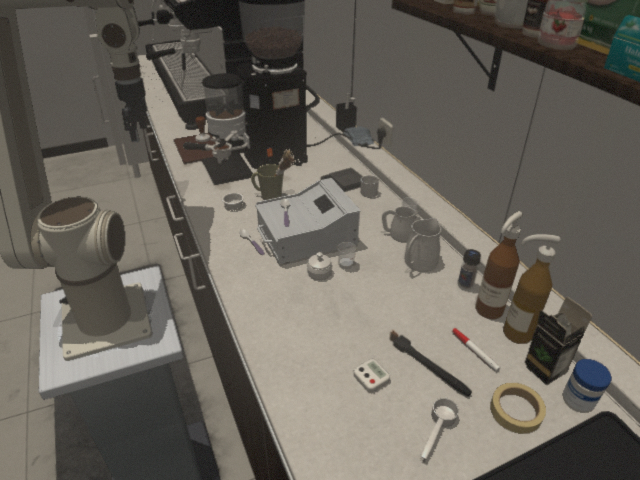

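The top view shows the box with its tray at about (218–299, 172–275) px and the pad at (259,200). The spoon runs from bowl (233,239) to handle end (275,253). Next I measure.

```bash
python3 - <<'E'
from h import *
import pickle
c=pickle.load(open('top0.pkl','rb'));im=c['color'];
crop=cv2.resize(im[160:300,205:315],None,fx=5,fy=5,interpolation=cv2.INTER_CUBIC)[:,:,::-1]
cv2.imwrite('pics/topcrop.png',cv2.resize(crop,(471,600)))
hsv=cv2.cvtColor(im,cv2.COLOR_RGB2HSV);m=np.zeros(im.shape[:2],np.uint8)
m[215:265,215:303]=cv2.inRange(hsv,(120,40,40),(170,255,255))[215:265,215:303]
p=np.argwhere(m)[:,::-1];print(len(p),p.min(0),p.max(0),p.mean(0))
g=cv2.cvtColor(im,cv2.COLOR_RGB2GRAY);d=np.argwhere(g[185:215,235:280]<60)[:,::-1]+[235,185];print('pad',cv2.minAreaRect(d.astype(np.float32)))
pc=d.mean(0);print('pad w',px2w(c,pc,.103))
for n,u,z in[('FL',(217.5,272),.09),('FR',(298,274.5),.09),('bowl',(233,239),.09),('hend',(275,253),.09),('hoodBL',(220,172),.121),('hoodBR',(300,174),.121)]:print(n,px2w(c,u,z).round(4))
E
```

```text
73 [253 245] [274 253] [263.8630137  249.53424658]
pad ((258.5, 199.5), (15.0, 27.0), 90.0)
pad w [0.61335475 0.11899355 0.103     ]
FL [0.4409 0.2103 0.09  ]
FR [0.4383 0.0218 0.09  ]
bowl [0.5196 0.1776 0.09  ]
hend [0.4879 0.0771 0.09  ]
hoodBL [0.6739 0.2098 0.121 ]
hoodBR [0.6718 0.0212 0.121 ]
```

View pics/topcrop.png

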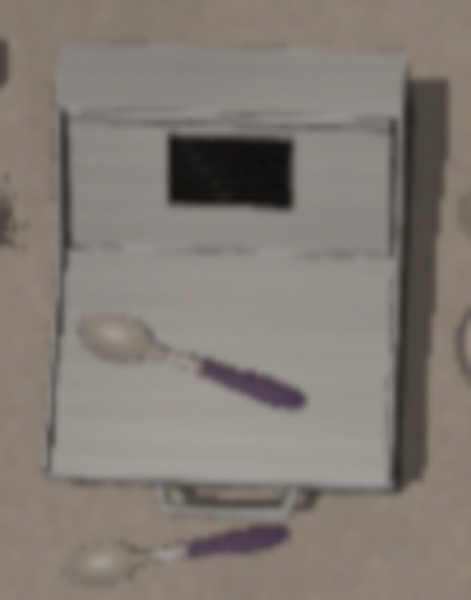

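The tray is level with the world axes to within 0.015 rad, and the box sits near (0.562, 0.117). I'm moving above the front of the tray with the closing line along the box's y.

Emit:
{"fn": "move_arm", "kwargs": {"moves": [[[0.03,-0.04,0,5,60],[0.06,-0.09,0,10,60],[0.09,-0.14,0,16,60],[0.12,-0.19,0,21,60],[0.15,-0.24,0,21,60]]]}}

```text
clock: 0.78
eef_pos: [0.3359, 0.2227, 0.2312]
tool_rot: [0.006, 1.0, 0.0, 0.0]
ft_force: [0.8, 1.2, 0.2]
grip_width: 0.051
grasp_force: 0.0
```

Emit:
{"fn": "move_arm", "kwargs": {"moves": [[[0.04,-0.04,0,0,60],[0.08,-0.08,0,0,60],[0.11,-0.1,0,0,60],[0.11,-0.1,0,0,60]]]}}

```text
clock: 1.27
eef_pos: [0.4468, 0.1228, 0.2307]
tool_rot: [0.009, 1.0, -0.0, -0.0]
ft_force: [-0.3, 0.4, 0.2]
grip_width: 0.0514
grasp_force: 0.0
```

```bash
python3 - <<'E'
from h import *
import pickle
o=monitor.get_obs();print(o['clock'],o['eef_pos'],R.from_quat(o['tool_rot']).as_matrix().round(3),o['grip_width'],o['ft_force'])
c=shot('wrist','w1.png');pickle.dump(c,open('w1.pkl','wb'));print(c['e'],c['Rm'].round(3))
E
```

```text
1.275 [0.44678372 0.12278962 0.23072203] [[-1.     0.017 -0.   ]
 [ 0.017  1.    -0.   ]
 [ 0.    -0.    -1.   ]] 0.051440988508727 [-0.31820884  0.39257131  0.15978334]
[0.37220465 0.12456064 0.37330507] [[ 0.018 -0.958 -0.288]
 [ 1.     0.018  0.005]
 [ 0.    -0.288  0.958]]
```

View pics/w1.png

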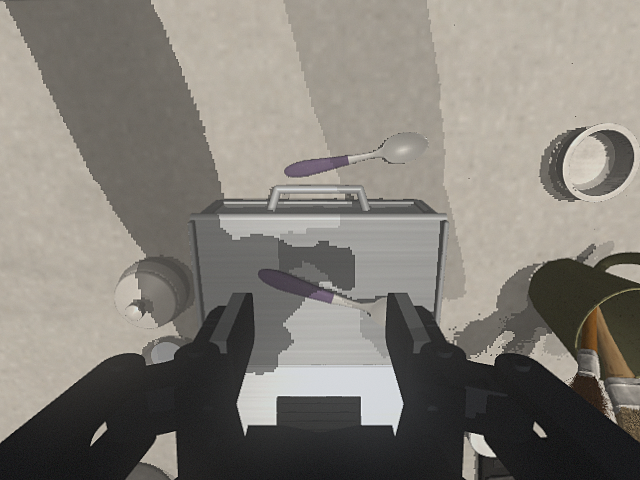

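The wrist view shows the tray's front edge on row 213 (columns 193–445), its back edge on row ~365, the spoon's handle end at (259,273) and the neck at (367,312). The pad is at (277–361, ~397).

```bash
python3 - <<'E'
from h import *
import pickle
c=pickle.load(open('w1.pkl','rb'))
for n,u,z in[('FL',(445,214),.09),('FR',(193,214),.09),('edgeM',(318,365),.085),('padtop',(318,397),.095),('padL',(361,397),.095),('padR',(277,397),.095),('hend',(259,273),.091),('hjoin',(331,298),.091),('neck',(367,312),.091)]:print(n,px2w(c,u,z).round(4))
t=pickle.load(open('top0.pkl','rb'))
for n,u,z in[('bowlend',(223.2,236.6),.091),('hend',(276.3,254.2),.091),('hjoin',(253,245.5),.091),('edge',(259,218),.085)]:print('top',n,px2w(t,u,z).round(4))
E
```

```text
FL [0.4421 0.2149 0.09  ]
FR [0.4387 0.031  0.09  ]
edgeM [0.5713 0.1196 0.085 ]
padtop [0.5953 0.1192 0.095 ]
padL [0.596  0.1549 0.095 ]
padR [0.5947 0.0851 0.095 ]
hend [0.4853 0.0765 0.091 ]
hjoin [0.5071 0.131  0.091 ]
neck [0.5197 0.159  0.091 ]
top bowlend [0.5248 0.2009 0.091 ]
top hend [0.485  0.0739 0.091 ]
top hjoin [0.5047 0.1295 0.091 ]
top edge [0.5722 0.1187 0.085 ]
```

Emit:
{"fn": "move_arm", "kwargs": {"moves": [[[0,0,-0.05,0,60],[0,0,-0.1,0,60],[0,0,-0.13,0,60],[0,0,-0.144,0,60],[0,0,-0.144,0,60]]]}}

```text
clock: 1.95
eef_pos: [0.4444, 0.1248, 0.087]
tool_rot: [0.006, 1.0, -0.0, -0.001]
ft_force: [-0.6, -0.3, 0.6]
grip_width: 0.0512
grasp_force: 0.0
```

Emit:
{"fn": "move_arm", "kwargs": {"moves": [[[0.01,0,0,0,60],[0.02,0,0,0,60],[0.026,0,0,0,60],[0.031,-0.001,0,0,60],[0.036,-0.003,0,0,60]]]}}

```text
clock: 2.58
eef_pos: [0.4816, 0.1212, 0.0873]
tool_rot: [0.007, 1.0, -0.0, -0.0]
ft_force: [-0.3, 0.3, 0.9]
grip_width: 0.0512
grasp_force: 0.2
```

```bash
python3 - <<'E'
from h import *
import pickle
o=monitor.get_obs();print(o['clock'],o['eef_pos'],o['grip_width'],o['ft_force'])
a=shot('wrist','w2.png')['color'];b=shot('top','t2.png')['color']
cv2.imwrite('pics/m2.png',np.hstack([cv2.resize(a[150:480,150:500],(400,377)),cv2.resize(b[165:295,205:315],(319,377),interpolation=cv2.INTER_CUBIC)])[:,:,::-1])
E
```

```text
2.575 [0.48161465 0.12122255 0.08728925] 0.051245979744378986 [-0.29764242  0.25956996  0.91079336]
```

View pics/m2.png

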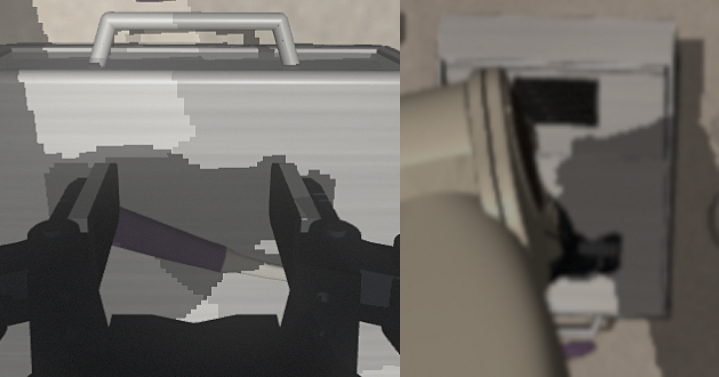

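The right finger now meets the handle near its end, and the tips clear the tray. I'll keep pushing gently with a slight drift to the right.

Emit:
{"fn": "move_arm", "kwargs": {"moves": [[[0.005,-0.001,0,0,60],[0.01,-0.003,0,0,60],[0.015,-0.005,0,0,60],[0.02,-0.007,0,0,60],[0.025,-0.009,0,0,60]]]}}

```text
clock: 3.3
eef_pos: [0.5067, 0.1122, 0.0873]
tool_rot: [0.007, 1.0, 0.0, -0.0]
ft_force: [-0.2, 0.6, -0.2]
grip_width: 0.0514
grasp_force: 0.2
```

Emit:
{"fn": "move_arm", "kwargs": {"moves": [[[0.004,-0.001,0,0,60],[0.008,-0.002,0,0,60],[0.011,-0.003,0,0,60],[0.013,-0.003,0,0,60],[0.013,-0.003,0,0,60]]]}}

```text
clock: 3.92
eef_pos: [0.5195, 0.1094, 0.0873]
tool_rot: [0.007, 1.0, -0.0, 0.0]
ft_force: [0.5, 0.3, 0.1]
grip_width: 0.0515
grasp_force: 0.0
```

```bash
python3 - <<'E'
from h import *
import pickle
o=monitor.get_obs();print(o['clock'],o['eef_pos'],o['grip_width'],o['ft_force'])
c=shot('wrist','w3.png');pickle.dump(c,open('w3.pkl','wb'))
E
```

```text
3.925 [0.51950766 0.10935465 0.08726636] 0.051495154924076136 [0.47713294 0.34869926 0.0519254 ]
```

View pics/w3.png

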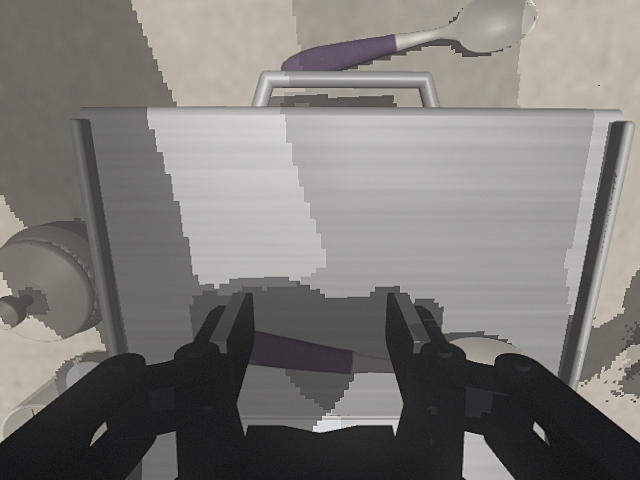

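The wrist view shows the spoon nearly straight, with the handle from (255,350) to (352,362) and the bowl at (440–520, ~345). The tray edge is on row ~418.

```bash
python3 - <<'E'
from h import *
import pickle
c=pickle.load(open('w3.pkl','rb'))
for n,u,z in[('edgeL',(400,418),.085),('edgeR',(240,416),.085),('hR',(256,349),.091),('hRfront',(256,333),.091),('hj',(352,362),.091),('hjfront',(352,351),.091),('neck',(388,364),.091),('bowlfront',(485,337),.093),('bowlL',(524,352),.093),('rimL',(575,380),.092),('rimR',(118,340),.092)]:print(n,px2w(c,u,z).round(4))
E
```

```text
edgeL [0.5728 0.1445 0.085 ]
edgeR [0.5707 0.074  0.085 ]
hR [0.5331 0.0843 0.091 ]
hRfront [0.5259 0.0847 0.091 ]
hj [0.5396 0.1225 0.091 ]
hjfront [0.5346 0.1225 0.091 ]
neck [0.5408 0.137  0.091 ]
bowlfront [0.528  0.1741 0.093 ]
bowlL [0.535  0.1904 0.093 ]
rimL [0.5494 0.214  0.092 ]
rimR [0.5279 0.0303 0.092 ]
```

The spoon is now within 0.1 rad of parallel to the edge, with its axis at x≈0.538 and the tray edge at 0.572. I'll back off, lift, and turn 90° so the fingers line up along the box's x.

Emit:
{"fn": "move_arm", "kwargs": {"moves": [[[-0.01,0,0,0,60],[-0.012,0,0.05,0,60],[-0.012,0,0.1,-10,100],[0,0,0.11,-20,100],[0.01,0.01,0.11,-30,100]]]}}

```text
clock: 4.6
eef_pos: [0.5299, 0.1193, 0.1993]
tool_rot: [0.268, 0.963, 0.001, 0.002]
ft_force: [0.3, -0.4, -0.6]
grip_width: 0.085
grasp_force: 0.0
```

Emit:
{"fn": "move_arm", "kwargs": {"moves": [[[0.01,0.005,0,-10,100],[0.02,0.01,0,-20,100],[0.03,0.016,0,-30,100],[0.034,0.016,0,-40,100],[0.034,0.016,0,-50,100]]]}}

```text
clock: 5.22
eef_pos: [0.5627, 0.1355, 0.197]
tool_rot: [0.65, 0.76, -0.0, -0.0]
ft_force: [0.4, -0.4, 0.0]
grip_width: 0.0856
grasp_force: 0.0
```

Emit:
{"fn": "move_arm", "kwargs": {"moves": [[[0,0,0,-10,100],[0,0,0,-10,100],[0,0,0,-10,100]]]}}

```text
clock: 5.6
eef_pos: [0.5629, 0.1354, 0.1973]
tool_rot: [0.711, 0.703, -0.0, -0.0]
ft_force: [-0.9, -0.6, -0.4]
grip_width: 0.0853
grasp_force: 0.0
```

```bash
python3 - <<'E'
from h import *
import pickle
o=monitor.get_obs();print(o['clock'],o['eef_pos'],R.from_quat(o['tool_rot']).as_matrix().round(3),o['grip_width'],o['joint_pos'].round(2))
c=shot('wrist','w4.png');pickle.dump(c,open('w4.pkl','wb'))
E
```

```text
5.6 [0.56294978 0.13538768 0.19729405] [[ 0.011  1.    -0.   ]
 [ 1.    -0.011 -0.   ]
 [-0.    -0.    -1.   ]] 0.08525886837260521 [0.24 0.41 0.16 1.32 0.   1.82]
```

View pics/w4.png

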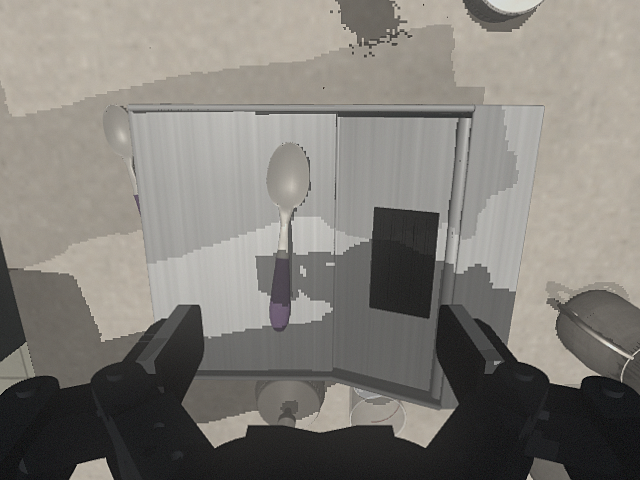

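This view shows the whole spoon, bowl end (290,141) and handle end (279,331), with the tray edge on column ~336 and the hinge on column ~455.

```bash
python3 - <<'E'
from h import *
import pickle
c=pickle.load(open('w4.pkl','rb'))
for n,u,z in[('bowlend',(290,141),.091),('bowlL',(267,175),.093),('bowlR',(310,175),.093),('neckL',(279,215),.09),('hfront',(273,258),.09),('hback',(290,258),.09),('hend',(279,331),.091),('edge1',(336,180),.085),('edge2',(332,330),.085),('padtopmid',(404,260),.103),('rim',(300,107),.092),('hinge',(461,180),.118)]:print(n,px2w(c,u,z).round(4))
E
```

```text
bowlend [0.5443 0.1951 0.091 ]
bowlL [0.5296 0.1749 0.093 ]
bowlR [0.5561 0.1746 0.093 ]
neckL [0.5356 0.1487 0.09  ]
hfront [0.5305 0.1194 0.09  ]
hback [0.5417 0.1193 0.09  ]
hend [0.5323 0.0654 0.091 ]
edge1 [0.5725 0.1701 0.085 ]
edge2 [0.5696 0.0623 0.085 ]
padtopmid [0.6147 0.1218 0.103 ]
rim [0.5509 0.2147 0.092 ]
hinge [0.641  0.1744 0.118 ]
```

Emit:
{"fn": "move_arm", "kwargs": {"moves": [[[0.002,0.003,-0.04,0,100],[0.002,0.003,-0.075,0,100],[0.002,0.003,-0.09,0,100],[0.002,0.003,-0.1,0,100],[0.002,0.003,-0.107,0,100]]]}}

```text
clock: 6.28
eef_pos: [0.5661, 0.1385, 0.0908]
tool_rot: [0.712, 0.702, 0.001, 0.0]
ft_force: [-0.4, -0.3, -0.3]
grip_width: 0.0857
grasp_force: 0.0
```

Emit:
{"fn": "move_arm", "kwargs": {"moves": [[[0,0,-0.005,0,100],[0,0,-0.01,0,100],[0,0,-0.014,0,100],[0,0,-0.014,0,100]]]}}

```text
clock: 6.78
eef_pos: [0.5651, 0.1384, 0.0761]
tool_rot: [0.712, 0.702, -0.0, -0.0]
ft_force: [-1.0, 0.3, 2.0]
grip_width: 0.0857
grasp_force: 1.1
```

```bash
python3 - <<'E'
from h import *
import pickle
o=monitor.get_obs();print(o['clock'],o['eef_pos'],o['grip_width'],o['ft_force'])
a=shot('wrist','w5.png');pickle.dump(a,open('w5.pkl','wb'));b=shot('scene','s5.png')['color']
cv2.imwrite('pics/m5.png',np.hstack([cv2.resize(a['color'],(480,360)),cv2.resize(b[170:280,235:375],(320,360),interpolation=cv2.INTER_CUBIC)])[:,:,::-1])
E
```

```text
6.775 [0.56505504 0.13838552 0.0761488 ] 0.08569160743887433 [-0.96729619  0.25122923  2.04638186]
```

View pics/m5.png

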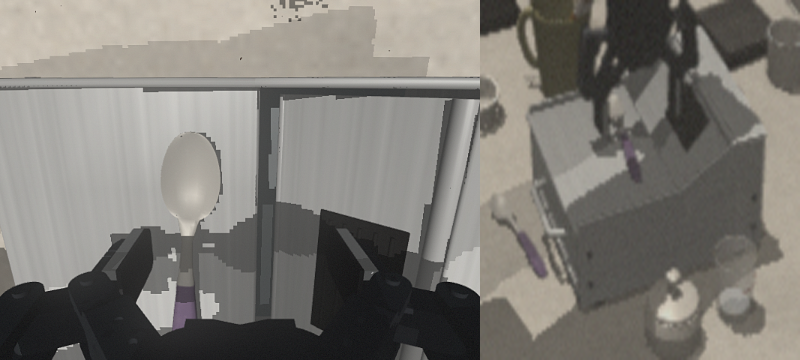

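The flap is open by roughly 0.5 rad, with a clear gap behind the tray edge at column 258–280 of the left panel. The front finger stands in front of the spoon's neck. I'll shift back slightly, then close in steps while advancing the TCP so the rear finger holds still on the flap.

Emit:
{"fn": "move_arm", "kwargs": {"moves": [[[0.003,0,0,0,100],[0.005,0,0,0,100],[0.0075,0,0.002,0,94],[0.01,0,0.0036,0,88],[0.0125,0,0.0053,0,82]]]}}

```text
clock: 7.5
eef_pos: [0.578, 0.1383, 0.0818]
tool_rot: [0.712, 0.702, -0.0, -0.0]
ft_force: [-3.8, -0.3, 0.0]
grip_width: 0.0702
grasp_force: 1.3
```

Emit:
{"fn": "move_arm", "kwargs": {"moves": [[[0.0026,0,0.0014,0,76],[0.0052,0,0.0027,0,70],[0.0078,0,0.0038,0,64],[0.0078,0,0.0038,0,64]]]}}

```text
clock: 8.0
eef_pos: [0.5858, 0.1384, 0.0854]
tool_rot: [0.712, 0.702, -0.0, -0.0]
ft_force: [-2.3, 0.7, 1.4]
grip_width: 0.0546
grasp_force: 1.3
```

```bash
python3 - <<'E'
from h import *
import pickle
o=monitor.get_obs();print(o['clock'],o['eef_pos'],o['grip_width'],o['ft_force'])
a=shot('wrist','w6.png');pickle.dump(a,open('w6.pkl','wb'))
E
```

```text
8.0 [0.58578921 0.13838758 0.08535105] 0.05463617625251432 [-2.27982855  0.72315396  1.43280272]
```

View pics/w6.png

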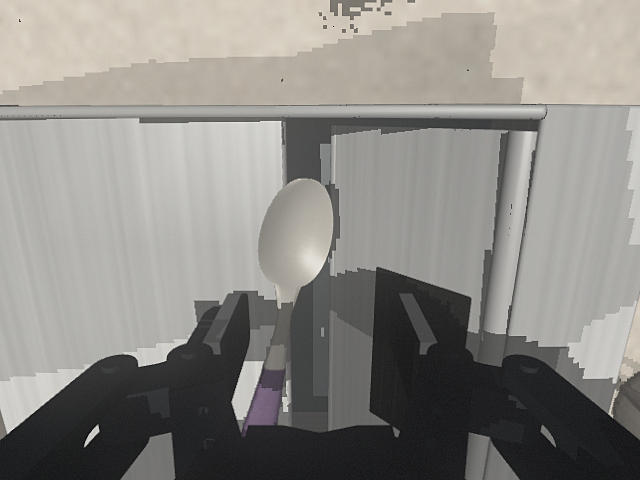

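The bowl overhangs the open gap at (295,230) and the finger is behind the neck, with the flap held open. I'll continue.

Emit:
{"fn": "move_arm", "kwargs": {"moves": [[[0.0026,0,0.0009,0,58],[0.0052,0,0.0018,0,52],[0.0078,0,0.0025,0,46],[0.0104,0,0.0031,0,40],[0.0104,0,0.0031,0,40]]]}}

```text
clock: 8.68
eef_pos: [0.5961, 0.1384, 0.0884]
tool_rot: [0.712, 0.702, -0.0, -0.0]
ft_force: [-1.9, -0.4, 1.5]
grip_width: 0.0343
grasp_force: 1.2
```

```bash
python3 - <<'E'
from h import *
import pickle
o=monitor.get_obs();print(o['clock'],o['eef_pos'],o['grip_width'],o['ft_force'])
a=shot('wrist','w7.png');pickle.dump(a,open('w7.pkl','wb'));b=shot('scene','s7.png')['color']
cv2.imwrite('pics/m7.png',np.hstack([cv2.resize(a['color'],(480,360)),cv2.resize(b[170:280,235:375],(320,360),interpolation=cv2.INTER_CUBIC)])[:,:,::-1])
E
```

```text
8.675 [0.5961237  0.13836369 0.08837591] 0.03429367492035432 [-1.8630588  -0.35724298  1.47109498]
```

View pics/m7.png

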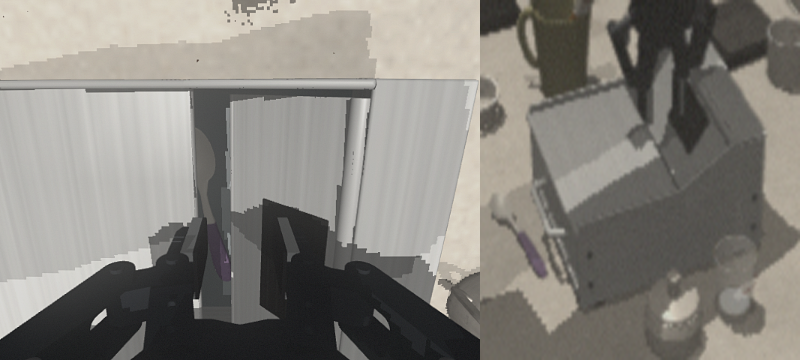

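The spoon has dropped into the drawer: its bowl and handle show small and deep through the gap. I'm lifting straight up so the flap closes.

Emit:
{"fn": "move_arm", "kwargs": {"moves": [[[0,0,0.008,0,40],[0,0,0.02,0,40],[0,0,0.04,0,40],[0,0,0.08,0,40],[0,0,0.11,0,40]]]}}

```text
clock: 9.4
eef_pos: [0.5975, 0.1385, 0.2017]
tool_rot: [0.712, 0.702, 0.002, 0.001]
ft_force: [1.0, -0.5, -0.3]
grip_width: 0.0342
grasp_force: 0.0
```

Emit:
{"fn": "move_arm", "kwargs": {"moves": [[[-0.05,0,0.02,0,40],[-0.1,0,0.03,0,40],[-0.12,0,0.03,0,40],[-0.12,0,0.03,0,40]]]}}

```text
clock: 9.9
eef_pos: [0.4761, 0.1385, 0.2305]
tool_rot: [0.712, 0.703, 0.002, 0.001]
ft_force: [0.1, -0.8, 0.0]
grip_width: 0.0341
grasp_force: 0.0
```

```bash
python3 - <<'E'
from h import *
o=monitor.get_obs();print(o['clock'],o['eef_pos'],o['ft_force'])
a=shot('wrist','w8.png');b=shot('scene','s8.png')['color']
cv2.imwrite('pics/m8.png',np.hstack([cv2.resize(a['color'],(480,360)),cv2.resize(b[170:280,235:375],(320,360),interpolation=cv2.INTER_CUBIC)])[:,:,::-1])
E
```

```text
9.9 [0.47606172 0.1385415  0.2304994 ] [ 0.07556604 -0.81913166  0.0072501 ]
```

View pics/m8.png

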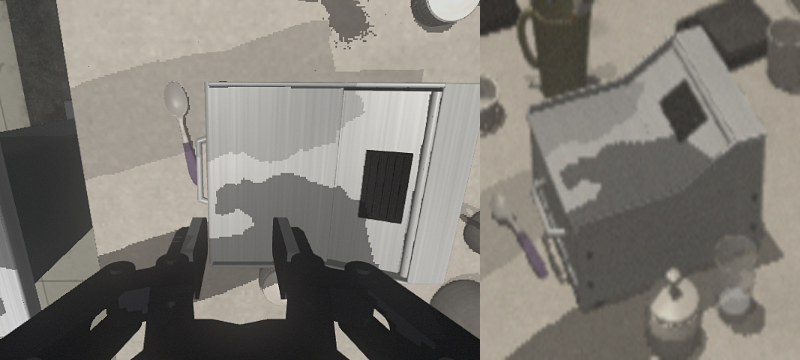

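The flap is shut, the tray is empty, and nothing around the box has moved.

```bash
python3 -c "
from workcell import job;print(job.job_done())"
```

```text
the job is handed in; nothing more can be done
None
```

I pushed the used teaspoon through the held-open flap into the box, the flap is shut again, nothing around the box was disturbed, and the job was handed in at about 10 s of the 42 s allowed.

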